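Reset a tube trimmer's length stop and load the tube

TASK

Set the tube trimmer's length stop to the yellow tab: lift the stop out of its notch by the handle, move it along and let it drop fully into the notch at that tab. Then push the cardboard tube along the fence, without picking it up, until it lies flush against the fence with its end right up against the stop. Work in under the lamp without knocking it, and leave the other things on the bench where they are.

Things in the scene. Friction and masses are not known exactly. Their poses are not given: they have to be found in the camera images.
- trimmer: Bench tube trimmer, fixed. Origin on the table under the fence's front face, level with the middle notch; x away from the robot through the fence, y along the fence to the left, z up. Aluminium bed, top 12 mm up, y -345 to +150, x -125 to +115. Grey fence: front face x = 0, 50 mm deep, top 60 mm up, as long as the bed. Green knife arm stands raised behind it at y = -150, 275 mm up
- rail_mid (a point): Middle of the rail's top edge, at the middle notch, 60 mm above the table; axes as the trimmer's. Steel rail in the fence's top (12 mm behind the front face, 19 mm deep) with five square notches, 14 mm wide, 12 mm deep, 31 to 37 mm apart (centres, uneven), y about -68 to +70 mm
- tab_yellow: Yellow tab, flat, 24 x 18 x 4 mm, on the fence's white ledge just behind one of the four outer notches (the tabs change places). Origin at the centre of its underside, axes as the trimmer's. Only roughly placed: the centre of its notch lies anywhere within 6 mm of the tab's centre along y
- tab_blue: Blue colour tab, same size, at another notch
- tab_red: Red colour tab, same size, at another notch
- tab_green: Green colour tab, same size, at another notch
- stop_handle (a point): Grip point on the axis of the stop's black round handle (27 mm thick, 58 mm long), 28 mm below its top end. With the stop down the handle leans 30 deg from vertical to the front (-x), this point 148 mm in front of the rod's axis and 40 mm above it. The handle moves and turns with the arm. At the start the stop is down in the middle notch, which has no tab
- stop_tongue (a point): Middle of the lower end of the stop's 10 mm wide steel tongue (2 mm play each side in a notch). Stop: a red arm 24 mm wide that slides along y on a rod behind the fence and lifts about that rod; it falls by its own weight. 1 to 3 N at the handle lift it, 1 to 3 N slide it, also while the tongue rubs on the rail
- stop_face (a point): Centre of the face that the tube meets (it looks to -y) on the stop's aluminium block, which hangs from the arm in front of the fence (26 mm thick along y, 6 to 52 mm in front of the fence, from 6 to 60 mm above the bed when down). 13 mm to -y of the middle of handle, arm and tongue
- stop_pivot (a point): Point on the axis of the rod that carries the stop, 75 mm behind the fence's face, 68 mm above the table, level with the middle notch; the axis runs along the trimmer's y. Fixed to the trimmer
- stop_arm (a joint): Lift angle of the stop's arm about the rod, rad: 0 = tongue fully down in a notch; about 0.16 = tongue resting on top of the rail between notches; clear of the rail above that; end of travel 0.45. It falls back when let go
- tube_mid (a point): Centre of the cardboard tube with white end caps, 60 mm in diameter, 180 mm long, 0.14 to 0.28 kg, lying on the bed to the right (-y) of the stop, 12 to 30 mm off the fence, up to 3 deg out of line. Its x is the tube's long axis (at the start along the trimmer's y). It rolls freely; 1 to 3 N slide it. Its centre is 30 mm above the bed
- lamp: White lamp batten over the bed, fixed; origin and axes are the trimmer's. Batten x -55 to -25, y -205 to +160 mm, underside 215 mm and top 245 mm above the table: a tool must lean back to the front (-x), about 35 deg, to work under it. Two thin arms at y = -212 and +167 mm run back from it to posts at x = +100 mm
- tape_roll: Bystander: brown tape roll lying flat, 108 mm wide, 48 mm high, in front of the trimmer; origin under its centre
- offcut: Bystander: tube offcut, ring 60 mm wide, 26 mm high, standing on the bed's front edge; origin under its centre
- glue: Bystander: white bottle, 64 mm wide, 190 mm high, behind the trimmer; origin under its centre
- jar: Bystander: clear jar with a white lid, 68 mm wide, 75 mm high, in front of the trimmer; origin under its centre
- carton: Bystander: closed carton 130 x 170 x 90 mm, beside the left end of the trimmer; origin under its centre
- marker: Bystander: marker pen lying, 130 mm long, 19 mm thick, in front of the trimmer; origin under its middle
Mind the look-alikes: they are no part of the job. What is shaped like the part that bears tube_mid but pink is not meant.

How it is judged (in metres and radians):
On the way, in this order (a step that is already met when the one before it is completed fails the run):
1. the stop is lifted out of its notch (value of joint stop_arm above 0.14 rad), for 0.1 s.
2. the stop is fully down in the notch at the yellow tab (value of joint stop_arm below 0.03 rad and y of stop_face in the frame of tab_yellow between -0.025 and -0.001 m), for 0.3 s.
3. the tube lies along the fence with its end against the stop (y of tube_mid in the frame of stop_face between -0.094 and -0.086 m and x of tube_mid in the frame of trimmer between -0.034 and -0.026 m and angle between the x axis of tube_mid and the y axis of trimmer, either way round below 0.04 rad and height (world z) of tube_mid below 0.047 m and linear speed of tube below 0.01 m/s), for 0.2 s.
At the end, for the whole second after the job is handed in: The stop is fully down (lift angle under 0.03 rad) in the notch at the yellow tab (middle of the stop within 12 mm of the tab along the fence); the tube rests on the bed within 4 mm of the fence and within 4 mm of the stop block's face, parallel to the fence within 0.04 rad, and is still (all of step 2 and all of step 3); the robot touches nothing.
It fails at once if the tube is lifted off the bed (15 mm or more) (height (world z) of tube_mid above 0.057 m).
It fails at once if the lamp is knocked (over 4 N) (contact force between lamp and anything else above 4 N).
It fails at once if another thing on the bench is moved by more than 25 mm (distance of any of tape_roll, offcut, glue, jar, carton, marker from where it was at the start of the episode above 0.025 m).
It also fails if it takes over 64 s, if anything falls off the work surface, if the arm or the gripper's body presses on something with over 40 N, if the wrist force passes 120 N, or if a joint passes its speed limit or range.

ROBOT

A 6-joint arm with a two-finger parallel gripper is mounted at the origin on the work surface. World frame = base frame: x ahead of the robot, y to its left, z up, the work surface at z = 0. Lengths are in mm, angles in rad, forces in N, time in s.
With the tool pointing down it reaches from about 250 to 775 mm from the base axis. Payload 4 kg.
Tool frame: the origin (TCP) lies at the very end of the fingers, on their centre line; the grasp point (between the pads) lies 19 mm behind it (ctrl.pinch_z is the distance from the TCP to the grasp point, in mm); z points along the fingers, y is the line along which they close (so a half turn about z gives the same grasp; the last joint's range is limited). The gripper opens to 94 mm and grips with 3 to 60 N. Pads are 16 mm wide; open, the fingers measure 119 mm over their backs; the gripper's body (75 mm by 177 mm) begins 78 mm behind the grasp point.
Start: joints at [-1.345, 0.087, 1.371, -0, 1.684, -0.103], TCP at [177.597, -520.557, 205.506] pointing down, gripper open.
Joint ranges: [-3.1, 3.1], [-0.76, 2.03], [0.27, 2.55], [-1.08, 4.22], [0.17, 2.65], [-2.57, 2.57]. Speed limits (rad/s): [2.79, 2.79, 3.14, 3.14, 3.14, 3.14].

INTERFACE

Orientations are given as a unit quaternion [w, x, y, z].
In Python, from rig import ctrl, viewer gives the robot as it stands.
- The arm moves only by the shell command python3 -m jog 'ROWS'. ROWS is JSON, a list of rows, each an object with "dp": the shift along the tool's x, y, z in cm, a list of three; "dr": the turn, a rotation vector about the tool's x, y, z in degrees, a list of three; "gripper": the closure in counts, from 0 (fully open) to 255 (shut). In form: [{"dp": [x, y, z], "dr": [ax, ay, az], "gripper": gripper}, ...]. A call has 1 to 10 rows; each row is the pose to reach, as a shift and turn from the pose commanded when the call began, along the tool's axes at that moment; what a row does not reach only later rows make up. A row lasts 1/8 s, in which the tool goes at most 62.5 mm and 10.7 degrees, less where a joint would pass 70% of its speed; a pose out of reach is approached as far as the arm can. A call with a gripper value outside its range is refused whole. The fingers move at their own pace and stop on an object; the grip force is fixed at half the most. Time passes only in rows, so rows that repeat a pose let the fingers close. It gives the time, the measured TCP pose, the force, the opening and the grip force at its end, in the units of the state.
- ctrl.sense(): the state, without advancing time (a new reading comes with each control period).
- viewer.camera(name): name is "side" or "top"; returns a dict with "img" (480x640x3 uint8, red, green, blue), "depth" (480x640 float32, mm along the optical axis (not along the pixel's ray), 0 where there is no reading), "mtx" (3x3 intrinsics, pixels), "k1" (the pictures are not rectified: a ray, as slopes to the right and down, at radius r is drawn at 1 + k1 r^2 times it, then the intrinsics apply), "position" and "rotation" of the camera in the world. Camera axes: x right, y up, looking along -z (the intrinsics and any distortion apply to the point x, -y, -z); pixel columns grow to the right and rows downward; lengths in mm; the calibration is good to about 2 mm. A picture is of the moment at which its call begins.
- ctrl.sign_off(): hands the job in; it is judged then, once.
The state is a dict: "time": time; "q": joint angles; "dq": joint speeds; "tau": joint torques, N m; "position": TCP position; "orientation": TCP orientation; "ft_force": force on the tool from outside, world axes, zero at the start; "ft_torque": the same for the moment, N m; "opening": opening from 0.0 (shut) to 1.0 (fully open); "gripper_force": force on a finger pad.
Only numpy, scipy, OpenCV 4.12 (cv2) and the standard library are available. Lean on these libraries where they do the work, as an engineer would, in place of code of your own. Each camera call takes 0.05 s, during which the arm holds its last target. There are 200 camera calls.

## Working session

There is one attempt and no reset: what is moved stays moved. The work goes in short steps, Python scripts to look and compute and a shell command to move; the robot and the scene stay as the last step left them, time stands still between calls to the robot, and variables do not carry over. Pictures are saved under pics/ and viewed, at most 10 in all, crops included, and the job is handed in when it is done.

```bash
ls; mkdir -p pics; cat > h.py <<'E'
import numpy as np, cv2, pickle
from rig import ctrl, viewer
def shot(n,tag):
    c=viewer.camera(n); pickle.dump(c,open(f'{n}_{tag}.pkl','wb')); cv2.imwrite(f'pics/{n}_{tag}.png',c['img'][:,:,::-1]); return c
def load(n,tag): return pickle.load(open(f'{n}_{tag}.pkl','rb'))
def ray(c,u,v):
    K=np.array(c['mtx']);d=np.array([c['k1'],0,0,0,0.])
    uv=np.atleast_2d(np.c_[np.ravel(u),np.ravel(v)]).astype(float)
    # undistort by fixed point
    s=cv2.undistortPoints(uv[:,None],K,d)[:,0]
    r=np.c_[s[:,0],-s[:,1],-np.ones(len(s))]
    return r@np.array(c['rotation']).T      # depth-normalised ray
def onz(c,u,v,z):
    r=ray(c,u,v);p=np.array(c['position']);return p+r*((z-p[2])/r[:,2])[:,None]
def dep(c,u,v):
    D=c['depth'][np.ravel(v).astype(int),np.ravel(u).astype(int)]
    return np.array(c['position'])+ray(c,u,v)*D[:,None]
def proj(c,P):
    R=np.array(c['rotation']);q=(np.atleast_2d(P)-c['position'])@R
    s=np.c_[q[:,0]/-q[:,2],-q[:,1]/-q[:,2]];r2=(s**2).sum(1,keepdims=True);s=s*(1+c['k1']*r2)
    K=np.array(c['mtx']);return np.c_[s[:,0]*K[0,0]+K[0,2],s[:,1]*K[1,1]+K[1,2]]
E
python3 - <<'E'
from h import *
for n in('top','side'):
    c=shot(n,'0');print(n,c['position'],np.round(c['rotation'],3),c['mtx'],c['k1'])
s=ctrl.sense();print(s);print(ctrl.pinch_z)
E
```

```text
pics
top [490.75506467  45.17144204 987.44919112] [ 0.71   0.021 -0.037 -0.703] [[441.73320638   0.         313.69895195]
 [  0.         441.73320638 238.92612691]
 [  0.           0.           1.        ]] -0.06483672501320967
side [-284.93967917  868.65167386  815.80939503] [-0.337 -0.198  0.45   0.803] [[603.79879243   0.         320.5688342 ]
 [  0.         603.79879243 248.14559663]
 [  0.           0.           1.        ]] -0.1609289006296976
{'time': 0.1, 'q': array([-1.34507762e+00,  8.78467881e-02,  1.37207723e+00, -2.31587417e-05,
        1.68356302e+00, -1.03116995e-01]), 'dq': array([-1.27879675e-04, -3.16793218e-04, -2.90758308e-03,  1.27281671e-03,
        1.82786706e-03, -6.45401062e-05]), 'tau': array([ 2.35513035e-03, -3.41253412e+01, -3.03301048e+01,  7.20300176e-02,
        3.04929167e-02, -9.62470176e-05]), 'position': array([ 177.48956396, -520.07042516,  204.45308572]), 'orientation': array([-9.44704966e-04,  9.86513577e-01,  1.63676710e-01, -6.95125782e-05]), 'ft_force': array([ 0.0831629 , -0.16761832, -0.00779499]), 'ft_torque': array([ 0.00931965, -0.02813857, -0.02120355]), 'gripper_force': 0.0, 'opening': 1.000081728257772}
18.8
```

View pics/top_0.png

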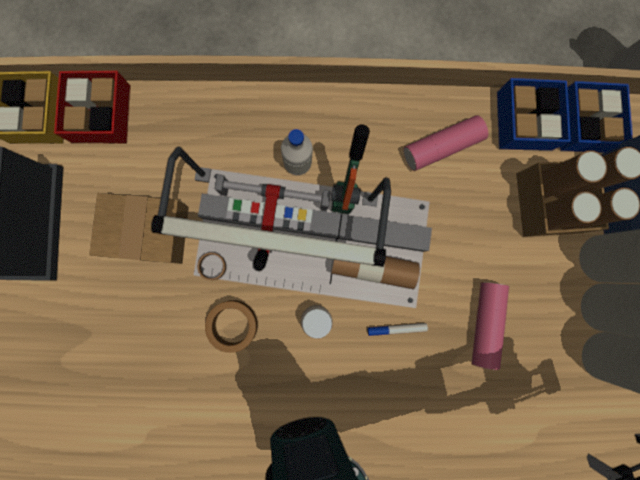

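View pics/side_0.png

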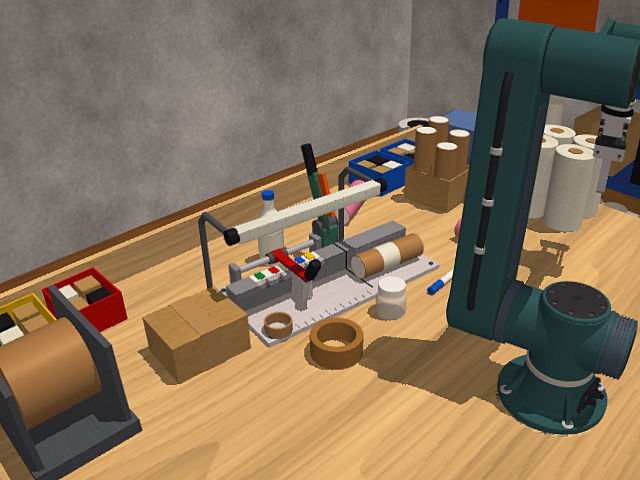

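Top view: stop arm red at (270,205), handle at (261,259); tabs green (237,205), red (255,208), blue (289,212), yellow (302,214). The brown tube with white band on the bed is at (375,271). The pink cylinders at (446,142) and (490,325) are the look-alikes and lie off the trimmer. Next I'll measure the trimmer frame and the parts.

```bash
python3 - <<'E'
from h import *
c=load('top','0');img=c['img']
vv,uu=np.mgrid[0:480,0:640]
P=dep(c,uu,vv).reshape(480,640,3); ok=c['depth']>0
reg=(uu>185)&(uu<440)&(vv>160)&(vv<312)
hsv=cv2.cvtColor(img,cv2.COLOR_RGB2HSV)
for z0,z1 in((8,17),(54,66)):
    m=reg&ok&(P[...,2]>z0)&(P[...,2]<z1); print(z0,m.sum(),np.median(P[m][:,2]))
    if z0==8: m&=(hsv[...,1]<70)
    m=cv2.morphologyEx(m.astype(np.uint8),cv2.MORPH_OPEN,np.ones((3,3)))
    n,l,st,_=cv2.connectedComponentsWithStats(m)
    mm=np.isin(l,[i for i in range(1,n) if st[i,4]>60])
    r=cv2.minAreaRect(P[mm][:,:2].astype(np.float32)); print(r, np.round(cv2.boxPoints(r),1).tolist())
def blob(lo,hi,name,z,mn=15):
    m=cv2.inRange(hsv,lo,hi)>0; m&=reg
    n,l,st,ce=cv2.connectedComponentsWithStats(m.astype(np.uint8))
    for i in range(1,n):
        if st[i,4]>=mn: print(name,st[i].tolist(),np.round(ce[i],1),onz(c,*ce[i],z).round(1), np.median(P[l==i][:,2]).round(1))
blob((20,120,120),(32,255,255),'yellow',64,8);blob((105,120,80),(125,255,255),'blue',64,8);blob((50,100,60),(85,255,255),'green',64,8)
blob((0,150,90),(6,255,255),'red',64,8)
big=cv2.resize(img[160:312,190:440],None,fx=3.2,fy=3.2,interpolation=cv2.INTER_CUBIC)
cv2.imwrite('pics/crop_top.png',big[:,:,::-1])
s=load('side','0')['img'][180:350,210:450]
cv2.imwrite('pics/crop_side.png',cv2.resize(s,None,fx=3.3,fy=3.3,interpolation=cv2.INTER_CUBIC)[:,:,::-1])
E
```

```text
Traceback (most recent call last):
  File "h.py", line 17, in dep
    return np.array(c['position'])+ray(c,u,v)*D[:,None]
                                   ~~~^^^^^^^
  File "h.py", line 12, in ray
    return r@np.array(c['rotation']).T      # depth-normalised ray
           ~^~~~~~~~~~~~~~~~~~~~~~~~~~
ValueError: matmul: Input operand 1 has a mismatch in its core dimension 0, with gufunc signature (n?,k),(k,m?)->(n?,m?) (size 4 is different from 3)
```

Rotation is a quaternion; fix the loader.

```bash
python3 - <<'E'
s=open('h.py').read()
s=s.replace("from rig import","from scipy.spatial.transform import Rotation as Rot\nfrom rig import",1)
s=s.replace("np.array(c['rotation'])","rm(c)")
s=s.replace("def ray","def rm(c):\n    w,x,y,z=c['rotation'];return Rot.from_quat([x,y,z,w]).as_matrix()\ndef ray",1)
open('h.py','w').write(s)
E
cat > m0.py <<'E'
from h import *
c=load('top','0');img=c['img']
vv,uu=np.mgrid[0:480,0:640]
P=dep(c,uu,vv).reshape(480,640,3); ok=c['depth']>0
reg=(uu>185)&(uu<440)&(vv>160)&(vv<312)
hsv=cv2.cvtColor(img,cv2.COLOR_RGB2HSV)
for z0,z1 in((8,17),(54,66)):
    m=reg&ok&(P[...,2]>z0)&(P[...,2]<z1); print(z0,m.sum(),np.median(P[m][:,2]))
    if z0==8: m&=(hsv[...,1]<70)
    m=cv2.morphologyEx(m.astype(np.uint8),cv2.MORPH_OPEN,np.ones((3,3)))
    n,l,st,_=cv2.connectedComponentsWithStats(m)
    mm=np.isin(l,[i for i in range(1,n) if st[i,4]>60])
    r=cv2.minAreaRect(P[mm][:,:2].astype(np.float32)); print(r, np.round(cv2.boxPoints(r),1).tolist())
def blob(lo,hi,name,z,mn=15):
    m=cv2.inRange(hsv,lo,hi)>0; m&=reg
    n,l,st,ce=cv2.connectedComponentsWithStats(m.astype(np.uint8))
    for i in range(1,n):
        if st[i,4]>=mn: print(name,st[i].tolist(),np.round(ce[i],1),onz(c,*ce[i],z).round(1), np.median(P[l==i][:,2]).round(1))
blob((20,120,120),(32,255,255),'yellow',64,8);blob((105,120,80),(125,255,255),'blue',64,8);blob((50,100,60),(85,255,255),'green',64,8)
blob((0,150,90),(6,255,255),'red',64,8)
big=cv2.resize(img[160:312,190:440],None,fx=3.2,fy=3.2,interpolation=cv2.INTER_CUBIC)
cv2.imwrite('pics/crop_top.png',big[:,:,::-1])
s=load('side','0')['img'][180:350,210:450]
cv2.imwrite('pics/crop_side.png',cv2.resize(s,None,fx=3.3,fy=3.3,interpolation=cv2.INTER_CUBIC)[:,:,::-1])
E
python3 m0.py
```

```text
8 9837 13.966832679228219
((574.2903442382812, 26.116943359375), (496.56170654296875, 240.4480438232422), 82.2037353515625) [[421.5, -203.60000610351562], [659.7000122070312, -236.1999969482422], [727.0999755859375, 255.8000030517578], [488.8999938964844, 288.3999938964844]]
54 5119 62.09496859893079
((562.4365234375, 27.0262451171875), (495.5340576171875, 134.75209045410156), 82.26329803466797) [[462.29998779296875, -209.39999389648438], [595.7999877929688, -227.60000610351562], [662.5999755859375, 263.5], [529.0, 281.6000061035156]]
yellow [298, 209, 8, 11, 75] [301.6 214.3] [[618.2  50.6  64. ]] 65.8
blue [284, 207, 9, 11, 76] [288.1 212.2] [[622.3  79.2  64. ]] 66.0
green [352, 161, 6, 4, 16] [354.4 162.3] [[731.8 -60.7  64. ]] 227.0
green [233, 200, 8, 10, 66] [236.7 204.5] [[637.2 187.7  64. ]] 66.2
green [350, 204, 4, 4, 13] [351.4 205.4] [[638.6 -54.5  64. ]] 101.4
red [262, 186, 17, 40, 404] [269.9 204.9] [[637.4 117.7  64. ]] 82.1
red [251, 202, 8, 11, 68] [254.6 207.2] [[632.1 149.7  64. ]] 65.5
```

View pics/crop_top.png

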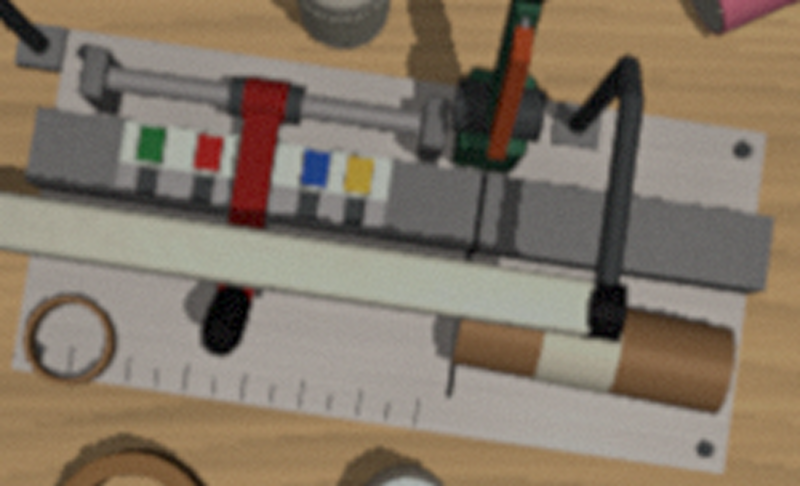

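View pics/crop_side.png

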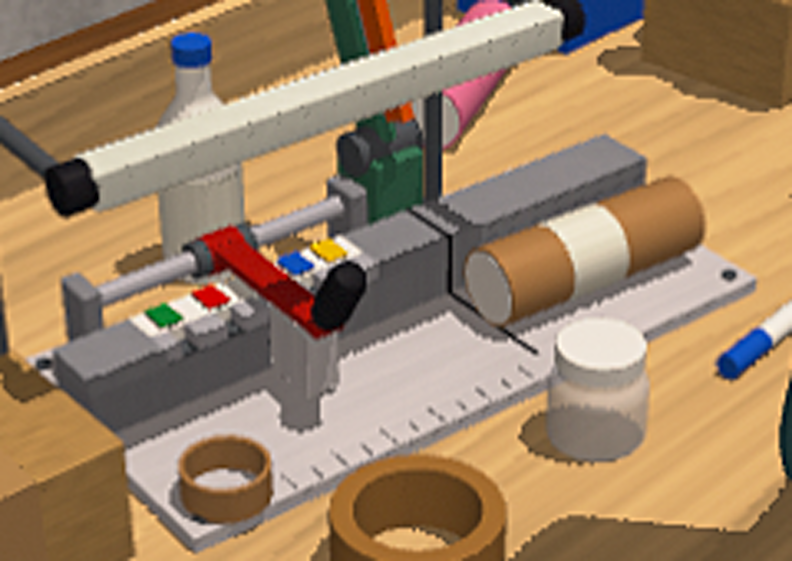

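The crop confirms it: yellow tab is the outermost on the −y side, with its dark notch right beside it at crop (355,210). The tube with the white band, full image (375,271), is the only brown one on the bed. Next I'll check the handle and tube in trimmer axes and compute the first move.

```bash
cat >> h.py <<'E'
X=np.array([.9907,-.1357,0]);Y=np.array([.1357,.9907,0]);Z=np.array([0,0,1.]);O=np.array([592.5,122.,0])
T=np.c_[X,Y,Z]
def tr(P): return (np.atleast_2d(P)-O)@T
def wo(p): return O+T@np.array(p,float)
def pose():
    s=ctrl.sense();w,x,y,z=s['orientation'];return s,np.array(s['position']),Rot.from_quat([x,y,z,w])
def goal(p,tilt,pinch=True,yaw=0,roll=0):
    """p trimmer coords of grasp point (or TCP); tilt deg; yaw deg about z of closing line; prints rows numbers"""
    s,p0,R0=pose();t=np.radians(tilt)
    M=np.c_[[np.cos(t),0,np.sin(t)],[0,-1,0],[np.sin(t),0,-np.cos(t)]]
    M=Rot.from_euler('z',yaw,degrees=True).as_matrix()@M
    if roll: M=M@Rot.from_euler('z',roll,degrees=True).as_matrix()
    M=T@M; q=wo(p)+(18.8*M[:,2] if pinch else 0)
    d=R0.as_matrix().T@(q-p0)/10; r=np.degrees((R0.inv()*Rot.from_matrix(M)).as_rotvec())
    print('TCP goal',q.round(1),'dp',d.round(2).tolist(),'dr',r.round(1).tolist())
def where():
    s,p0,R0=pose();a=R0.as_matrix()
    print('t',round(s['time'],2),'tcp tr',tr(p0).round(1),'grasp tr',tr(p0-18.8*a[:,2]).round(1),'z',(T.T@a[:,2]).round(3),'y',(T.T@a[:,1]).round(3),'F',(T.T@s['ft_force']).round(1),'open',round(s['opening'],3),'gf',round(s['gripper_force'],1),'q',np.round(s['q'],2))
E
python3 - <<'E'
from h import *
vv,uu=np.mgrid[0:480,0:640]
for n in('top','side'):
    c=load(n,'0');P=tr(dep(c,uu,vv)).reshape(480,640,3)
    hsv=cv2.cvtColor(c['img'],cv2.COLOR_RGB2HSV)
    m=(hsv[...,2]<60)&(P[...,0]>-125)&(P[...,0]<-50)&(abs(P[...,1])<40)&(P[...,2]>70)&(P[...,2]<170)
    q=P[m];print(n,'handle',m.sum(),q.min(0).round(1),q.max(0).round(1),q.mean(0).round(1))
    m=(P[...,0]>-110)&(P[...,0]<-2)&(P[...,1]>-380)&(P[...,1]<-100)&(P[...,2]>25)&(P[...,2]<85)
    q=P[m];print('tube',m.sum(),np.percentile(q,[1,99],0).round(1).tolist())
    for y0 in range(-320,-130,30):
        a=q[abs(q[:,1]-y0)<15]
        if len(a)>10: i=a[:,2]>np.percentile(a[:,2],85);print(y0,a[i].mean(0).round(1),a[:,0].min().round(1))
    for nm,lo,hi in(('yel',(20,120,120),(32,255,255)),('blu',(105,120,80),(125,255,255)),('grn',(50,100,60),(85,255,255)),('red',(0,150,90),(6,255,255))):
        m=(cv2.inRange(hsv,lo,hi)>0)&(P[...,0]>20)&(P[...,0]<55)&(abs(P[...,1])<95)&(P[...,2]>58)&(P[...,2]<72)
        if nm=='red': m&=P[...,1]>15
        v,u=np.nonzero(m);print(nm,len(u),tr(onz(c,u.mean(),v.mean(),64))[0].round(1))
    m=(P[...,0]>14)&(P[...,0]<29)&(abs(P[...,1])<100)&(P[...,2]>35)&(P[...,2]<75)&(hsv[...,2]<75)&(hsv[...,1]<80)
    nn,l,st,ce=cv2.connectedComponentsWithStats(m.astype(np.uint8))
    for i in range(1,nn):
        if st[i,4]>5: print('dark',st[i,4],ce[i].round(1),tr(onz(c,*ce[i],54))[0].round(1))
goal([-73-78,0,108+78+20],0)
E
```

```text
top handle 236 [-93.7 -12.7  93. ] [-50.5  11.3 137.9] [-72.3  -1.4 123.2]
tube 1800 [[-83.4, -326.3, 46.6], [-26.3, -146.4, 77.0]]
-320 [ -55.2 -315.2   75.1] -85.5
-290 [ -54.3 -289.3   75.1] -84.9
-260 [ -53.7 -260.3   75.5] -83.2
-230 [ -54.9 -231.3   75.4] -81.8
-200 [ -53.2 -200.8   75.4] -81.0
-170 [ -52.8 -169.1   75.1] -79.3
-140 [ -52.2 -150.9   74.6] -77.7
yel 75 [ 35.2 -67.3  64. ]
blu 76 [ 35.4 -38.4  64. ]
grn 66 [35.3 71.2 64. ]
red 68 [35.4 32.9 64. ]
dark 15 [236. 214.] [16.4 71.1 54. ]
dark 13 [253.4 216.4] [16.8 33.7 54. ]
dark 14 [285.9 221.3] [ 16.7 -36.3  54. ]
dark 14 [300.9 223.6] [ 16.4 -68.4  54. ]
side handle 236 [-102.9   -9.1   77.7] [-60.5  18.1 134.3] [-86.    8.  113.1]
tube 2314 [[-91.3, -330.8, 26.2], [-2.3, -107.0, 72.6]]
-320 [ -65.4 -314.1   70.8] -95.1
-290 [ -63.  -289.5   70.3] -93.9
-260 [ -62.4 -259.3   70.6] -91.6
-230 [ -59.8 -229.3   71.4] -91.9
-200 [ -58.  -199.1   70.8] -89.1
-170 [ -57.9 -169.6   70.7] -86.4
-140 [ -56.3 -147.5   67.3] -85.3
yel 39 [ 29.5 -63.8  64. ]
blu 42 [ 28.9 -34.6  64. ]
grn 42 [29.3 74.3 64. ]
red 41 [29.9 35.2 64. ]
TCP goal [442.9 142.5 187.2] dp [46.52, -54.13, 1.84] dr [-0.1, 0.0, 26.6]
```

```bash
python3 -m jog '[{"dp":[15,-10,-3],"dr":[0,0,10],"gripper":0},{"dp":[20,-20,-3],"dr":[0,0,20],"gripper":0},{"dp":[30,-35,-3],"dr":[0,0,26.6],"gripper":0},{"dp":[46,-54,-3],"dr":[0,0,26.6],"gripper":0},{"dp":[46,-54,-3],"dr":[0,0,26.6],"gripper":0},{"dp":[46,-54,-3],"dr":[0,0,26.6],"gripper":0},{"dp":[46,-54,-3],"dr":[0,0,26.6],"gripper":0},{"dp":[46,-54,-3],"dr":[0,0,26.6],"gripper":0},{"dp":[46,-54,-3],"dr":[0,0,26.6],"gripper":0},{"dp":[46,-54,-3],"dr":[0,0,26.6],"gripper":0}]' && python3 -c "
from h import *
where();goal([-73-78,0,108+78],45)"
```

```text
time: 1.35
position: [408.6, 58.1, 233.3]
orientation: [0.0, 0.998, -0.068, 0.0]
ft_force: [0.8, -0.0, 0.4]
opening: 0.996
gripper_force: 0.0
t 1.35 tcp tr [[-173.5  -88.2  233.3]] grasp tr [[-173.5  -88.2  252.1]] z [ 0. -0. -1.] y [ 0.001 -1.     0.   ] F [0.8 0.1 0.4] open 0.996 gf 0.0 q [ 0.   -0.23  1.61 -0.    1.76  1.71]
TCP goal [456.1 140.7 172.7] dp [3.59, -8.82, 6.06] dr [0.0, 45.0, 0.1]
```

```bash
python3 -m jog '[{"dp":[1,-5,2],"dr":[0,10,0],"gripper":0},{"dp":[2,-8.8,4],"dr":[0,20,0],"gripper":0},{"dp":[3.6,-8.8,6],"dr":[0,30,0],"gripper":0},{"dp":[3.6,-8.8,6],"dr":[0,40,0],"gripper":0},{"dp":[3.6,-8.8,6],"dr":[0,45,0],"gripper":0},{"dp":[3.6,-8.8,6],"dr":[0,45,0],"gripper":0},{"dp":[3.6,-8.8,6],"dr":[0,45,0],"gripper":0}]' && python3 -c "
from h import *
where();goal([-73,0,108],45)
shot('top','1');c=shot('side','1')
cv2.imwrite('pics/s1c.png',cv2.resize(c['img'][160:360,200:480],None,fx=2.8,fy=2.8)[:,:,::-1])"
```

```text
time: 2.22
position: [456.6, 138.5, 174.4]
orientation: [0.026, 0.922, -0.063, 0.382]
ft_force: [0.1, -0.2, 0.7]
opening: 1.002
gripper_force: 0.0
t 2.23 tcp tr [[-136.9   -2.1  174.4]] grasp tr [[-150.2   -2.1  187.7]] z [ 0.707  0.001 -0.707] y [ 0.001 -1.    -0.001] F [ 0.1 -0.2  0.7] open 1.002 gf 0.0 q [ 0.47 -0.54  2.14 -0.53  0.93  2.37]
TCP goal [533.3 130.1  94.7] dp [-0.18, -0.2, 11.1] dr [-0.0, -0.0, -0.0]
```

View pics/s1c.png

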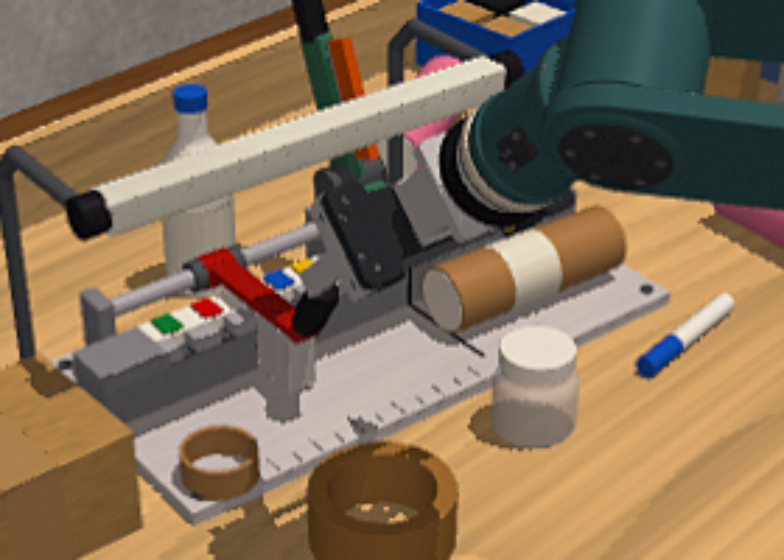

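The side view shows the gripper open in front of the handle at crop (318,310), clear of the lamp. Moving in.

```bash
python3 -m jog '[{"dp":[-0.2,-0.2,3],"dr":[0,0,0],"gripper":0},{"dp":[-0.2,-0.2,6],"dr":[0,0,0],"gripper":0},{"dp":[-0.2,-0.2,8.5],"dr":[0,0,0],"gripper":0},{"dp":[-0.2,-0.2,10],"dr":[0,0,0],"gripper":0},{"dp":[-0.2,-0.2,11],"dr":[0,0,0],"gripper":0},{"dp":[-0.2,-0.2,11],"dr":[0,0,0],"gripper":0}]' && python3 -c "
from h import *
where()
c=shot('top','2');b=shot('side','2')
cv2.imwrite('pics/s2.png',np.hstack([cv2.resize(c['img'][190:300,210:320],(396,396)),cv2.resize(b['img'][200:310,250:360],(396,396))])[:,:,::-1])"
```

```text
time: 3.08
position: [532.5, 129.5, 94.0]
orientation: [0.026, 0.922, -0.063, 0.381]
ft_force: [-0.1, 0.3, -0.4]
opening: 0.997
gripper_force: 0.0
t 3.08 tcp tr [[-60.4  -0.7  94. ]] grasp tr [[-73.7  -0.7 107.3]] z [ 0.706 -0.001 -0.708] y [-0.001 -1.     0.   ] F [-0.2  0.3 -0.4] open 0.997 gf 0.0 q [ 0.35 -0.28  2.14 -0.59  0.63  2.42]
```

View pics/s2.png

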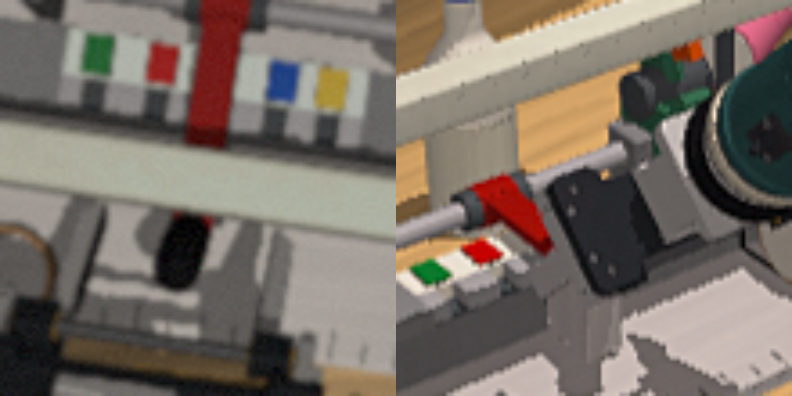

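The handle (left half, (180,250)) sits between the two fingers at (80,255) and (265,275). Closing.

```bash
python3 -m jog '[{"dp":[0,0,0],"dr":[0,0,0],"gripper":255},{"dp":[0,0,0],"dr":[0,0,0],"gripper":255},{"dp":[0,0,0],"dr":[0,0,0],"gripper":255},{"dp":[0,0,0],"dr":[0,0,0],"gripper":255},{"dp":[0,0,0],"dr":[0,0,0],"gripper":255},{"dp":[0,0,0],"dr":[0,0,0],"gripper":255}]' && python3 -c "
from h import *
where()
a=np.radians(45)
# arc lift for angle th: grasp from (-148,40)
for th in(.05,.1,.15,.2,.24):
    x=-148*np.cos(th)+40*np.sin(th)+148; z=40*np.cos(th)+148*np.sin(th)-40
    print(th,'dp x',round((x*np.cos(a)+z*np.sin(a))/10,2),'z',round((x*np.sin(a)-z*np.cos(a))/10,2),x.round(1),z.round(1))"
```

```text
time: 3.92
position: [532.0, 130.1, 94.3]
orientation: [0.026, 0.922, -0.062, 0.382]
ft_force: [-1.2, 0.5, -0.2]
opening: 0.395
gripper_force: 0.0
t 3.92 tcp tr [[-61.   -0.2  94.3]] grasp tr [[-74.3  -0.2 107.6]] z [ 0.707  0.    -0.707] y [ 0.001 -1.     0.   ] F [-1.2  0.4 -0.2] open 0.395 gf 0.0 q [ 0.35 -0.28  2.15 -0.59  0.63  2.42]
0.05 dp x 0.67 z -0.37 2.2 7.3
0.1 dp x 1.37 z -0.7 4.7 14.6
0.15 dp x 2.07 z -0.99 7.6 21.7
0.2 dp x 2.79 z -1.25 10.9 28.6
0.24 dp x 3.38 z -1.43 13.8 34.0
```

```bash
python3 -m jog '[{"dp":[0,0,0],"dr":[0,0,0],"gripper":255},{"dp":[0,0,0],"dr":[0,0,0],"gripper":255},{"dp":[0,0,0],"dr":[0,0,0],"gripper":255},{"dp":[0,0,0],"dr":[0,0,0],"gripper":255}]' && python3 -c "
from h import *
where()"
```

```text
time: 4.42
position: [532.0, 130.0, 94.2]
orientation: [0.026, 0.922, -0.063, 0.382]
ft_force: [-0.4, -1.3, 0.1]
opening: 0.28
gripper_force: 30.0
t 4.42 tcp tr [[-61.1  -0.3  94.2]] grasp tr [[-74.3  -0.3 107.5]] z [ 0.707  0.    -0.707] y [ 0.001 -1.     0.   ] F [-0.2 -1.3  0.1] open 0.28 gf 30.0 q [ 0.35 -0.28  2.15 -0.59  0.63  2.42]
```

```bash
python3 -m jog '[{"dp":[0.67,0,-0.37],"dr":[0,0,0],"gripper":255},{"dp":[1.37,0,-0.7],"dr":[0,0,0],"gripper":255},{"dp":[2.07,0,-1],"dr":[0,0,0],"gripper":255},{"dp":[2.79,0,-1.25],"dr":[0,0,0],"gripper":255},{"dp":[3.1,0,-1.34],"dr":[0,0,0],"gripper":255},{"dp":[3.1,0,-1.34],"dr":[0,0,0],"gripper":255}]' && python3 -c "
from h import *
where()"
```

```text
time: 5.18
position: [544.3, 128.4, 126.1]
orientation: [0.026, 0.922, -0.063, 0.382]
ft_force: [-3.9, 1.1, -2.2]
opening: 0.279
gripper_force: 30.0
t 5.17 tcp tr [[-48.6  -0.2 126.1]] grasp tr [[-61.9  -0.2 139.4]] z [ 0.707  0.    -0.707] y [ 0.001 -1.    -0.   ] F [-4.   0.6 -2.2] open 0.279 gf 30.0 q [ 0.33 -0.29  2.09 -0.52  0.69  2.33]
```

```bash
python3 -m jog '[{"dp":[0,1.2,0],"dr":[0,0,0],"gripper":255},{"dp":[0,2.8,0],"dr":[0,0,0],"gripper":255},{"dp":[0,4.4,0],"dr":[0,0,0],"gripper":255},{"dp":[0,5.8,0],"dr":[0,0,0],"gripper":255},{"dp":[0,6.7,0],"dr":[0,0,0],"gripper":255},{"dp":[0,6.75,0],"dr":[0,0,0],"gripper":255},{"dp":[0,6.75,0],"dr":[0,0,0],"gripper":255}]' && python3 -c "
from h import *
where()
c=shot('top','3');b=shot('side','3')
cv2.imwrite('pics/s3.png',np.hstack([cv2.resize(c['img'][180:290,230:340],(396,396),interpolation=2),cv2.resize(b['img'][200:310,250:360],(396,396))])[:,:,::-1])
vv,uu=np.mgrid[0:480,0:640];P=tr(dep(c,uu,vv)).reshape(480,640,3);hsv=cv2.cvtColor(c['img'],cv2.COLOR_RGB2HSV)
m=((cv2.inRange(hsv,(0,150,60),(6,255,255))|cv2.inRange(hsv,(176,150,60),(180,255,255)))>0)&(P[...,2]>72)&(P[...,2]<140)&(abs(P[...,1])<100)
for x in range(-20,80,10):
    q=P[m&(abs(P[...,0]-x)<5)]
    if len(q):print(x,len(q),q[:,1].min().round(1),q[:,1].max().round(1),q[:,1].mean().round(1),q[:,2].mean().round(1))
"
```

```text
time: 6.05
position: [535.0, 61.6, 125.7]
orientation: [0.026, 0.922, -0.062, 0.382]
ft_force: [-5.9, 0.6, -0.3]
opening: 0.28
gripper_force: 30.0
t 6.05 tcp tr [[-48.8 -67.7 125.7]] grasp tr [[-62.1 -67.7 139. ]] z [ 0.707  0.    -0.707] y [ 0.001 -1.     0.   ] F [-5.9 -0.2 -0.3] open 0.28 gf 30.0 q [ 0.13 -0.39  2.16 -0.32  0.64  2.02]
-10 32 -78.8 -57.9 -68.6 99.1
0 48 -78.2 -58.4 -68.4 97.7
10 52 -78.7 -57.3 -68.2 95.5
20 48 -78.2 -58.2 -68.0 93.9
30 46 -77.3 -57.9 -67.4 91.2
40 46 -78.1 -58.5 -68.4 89.6
50 46 -78.2 -57.6 -67.9 87.6
60 61 -81.0 -55.3 -68.2 85.2
70 62 -81.9 -55.0 -68.9 84.4
```

View pics/s3.png

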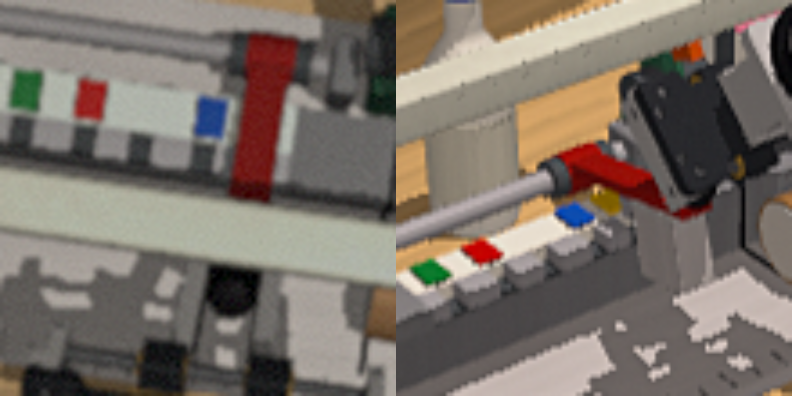

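The arm is over the yellow tab and hides it from the top; its middle is at y≈−68.2 and the notch at about −68.4. Lowering along the same arc.

```bash
python3 -m jog '[{"dp":[-0.5,0,0.2],"dr":[0,0,0],"gripper":255},{"dp":[-1.03,0,0.34],"dr":[0,0,0],"gripper":255},{"dp":[-1.73,0,0.64],"dr":[0,0,0],"gripper":255},{"dp":[-2.43,0,0.97],"dr":[0,0,0],"gripper":255},{"dp":[-3.1,0,1.34],"dr":[0,0,0],"gripper":255},{"dp":[-3.1,0,1.34],"dr":[0,0,0],"gripper":255}]' && python3 -c "
from h import *
where()"
```

```text
time: 6.9
position: [524.5, 64.1, 96.7]
orientation: [0.025, 0.921, -0.062, 0.384]
ft_force: [-3.1, 0.0, 1.8]
opening: 0.283
gripper_force: 30.0
t 6.9 tcp tr [[-59.5 -66.6  96.7]] grasp tr [[-72.9 -66.6 109.9]] z [ 0.711  0.003 -0.703] y [ 0.003 -1.    -0.001] F [-3.1 -0.4  1.8] open 0.283 gf 30.0 q [ 0.14 -0.39  2.22 -0.37  0.57  2.08]
```

It has dropped into the notch: the grasp is at z≈110, against about 131 if it were resting on the rail. I'll settle, open and check.

```bash
python3 -m jog '[{"dp":[0,0,0],"dr":[0,0,0],"gripper":255},{"dp":[0,0,0],"dr":[0,0,0],"gripper":150},{"dp":[0,0,0],"dr":[0,0,0],"gripper":100},{"dp":[0,0,0],"dr":[0,0,0],"gripper":50},{"dp":[0,0,0],"dr":[0,0,0],"gripper":0},{"dp":[0,0,0],"dr":[0,0,0],"gripper":0},{"dp":[0,0,0],"dr":[0,0,0],"gripper":0}]' && python3 -c "
from h import *
where()
c=shot('top','4')
vv,uu=np.mgrid[0:480,0:640];P=tr(dep(c,uu,vv)).reshape(480,640,3);hsv=cv2.cvtColor(c['img'],cv2.COLOR_RGB2HSV)
c0=load('top','0');P0=tr(dep(c0,uu,vv)).reshape(480,640,3);h0=cv2.cvtColor(c0['img'],cv2.COLOR_RGB2HSV)
for P,h in((P0,h0),(P,hsv)):
  m=((cv2.inRange(h,(0,150,60),(6,255,255))|cv2.inRange(h,(176,150,60),(180,255,255)))>0)&(P[...,2]>72)&(P[...,2]<140)&(abs(P[...,1])<100)
  for x in range(-20,80,20):
    q=P[m&(abs(P[...,0]-x)<6)]
    if len(q):print(x,len(q),q[:,1].min().round(1),q[:,1].max().round(1),q[:,1].mean().round(1),q[:,2].mean().round(1))
"
```

```text
time: 7.78
position: [522.9, 63.1, 94.3]
orientation: [0.026, 0.922, -0.063, 0.382]
ft_force: [0.1, 0.6, -0.1]
opening: 0.888
gripper_force: 0.0
t 7.78 tcp tr [[-61.  -67.8  94.3]] grasp tr [[-74.3 -67.8 107.6]] z [ 0.707  0.    -0.707] y [ 0.001 -1.     0.   ] F [ 0.1  0.6 -0.1] open 0.888 gf 0.0 q [ 0.14 -0.39  2.22 -0.36  0.57  2.08]
0 63 -11.2 10.3 -0.3 81.7
20 61 -10.7 10.8 -0.3 81.9
40 61 -10.7 10.4 -0.3 81.9
60 70 -13.5 11.7 -1.0 81.6
0 59 -78.0 -56.8 -67.4 81.9
20 60 -77.2 -56.6 -66.9 81.7
40 57 -77.1 -57.0 -66.9 81.8
60 68 -80.7 -53.7 -67.3 81.9
```

The stop is fully down, with the arm at the same height as at the start and y=−66.7. Retreat next, then move in front of the tube.

```bash
python3 -m jog '[{"dp":[0,0,-1],"dr":[0,0,0],"gripper":0},{"dp":[0,0,-4],"dr":[0,0,0],"gripper":0},{"dp":[0,0,-8],"dr":[0,0,0],"gripper":0},{"dp":[0,2,-12],"dr":[0,0,0],"gripper":0},{"dp":[0,7,-13],"dr":[0,0,0],"gripper":0},{"dp":[0,12,-13],"dr":[0,0,0],"gripper":0},{"dp":[0,17,-13],"dr":[0,0,0],"gripper":0},{"dp":[0,17,-13],"dr":[0,0,0],"gripper":0},{"dp":[0,17,-13],"dr":[0,0,0],"gripper":0}]' && python3 -c "
from h import *
where();goal([-110,-236,34],45,pinch=False)
c=load('top','0');print('jar',tr(onz(c,317,322,75)),'marker',tr(onz(c,[368,428],[331,327],15)).round(0))"
```

```text
time: 8.95
position: [435.7, -105.8, 184.1]
orientation: [0.024, 0.925, -0.065, 0.374]
ft_force: [0.6, 0.5, -0.9]
opening: 1.003
gripper_force: 0.0
t 8.95 tcp tr [[-124.4 -247.   184.1]] grasp tr [[-137.5 -247.   197.6]] z [ 0.695  0.002 -0.719] y [-0.002 -1.    -0.004] F [ 0.5  0.6 -0.9] open 1.003 gf 0.0 q [-0.64 -0.76  2.21  0.4   1.02  0.98]
TCP goal [451.5 -96.9  34. ] dp [-9.39, -1.04, 11.79] dr [-0.1, 1.0, -0.2]
jar [[-181.31204079 -131.44863509   75.        ]] marker [[-191. -247.   15.]
 [-164. -378.   15.]]
```

```bash
python3 -m jog '[{"dp":[-2,0,2.5],"dr":[0,0.5,0],"gripper":0},{"dp":[-4,0,5],"dr":[0,1,0],"gripper":0},{"dp":[-4,0,5],"dr":[0,1,0],"gripper":0},{"dp":[-4,0,5],"dr":[0,1,0],"gripper":0}]' && python3 -c "
from h import *
where();goal([-100,-248,40],45,pinch=False)"
```

```text
time: 9.45
position: [443.2, -102.7, 121.7]
orientation: [0.023, 0.921, -0.06, 0.383]
ft_force: [-0.1, -0.3, 0.4]
opening: 1.005
gripper_force: 0.0
t 9.45 tcp tr [[-117.4 -242.9  121.7]] grasp tr [[-130.7 -243.   135. ]] z [ 0.709  0.007 -0.706] y [ 0.007 -1.    -0.003] F [-0.1 -0.3  0.4] open 1.005 gf 0.0 q [-0.62 -0.71  2.33  0.46  0.86  0.89]
TCP goal [ 459.8 -110.1   40. ] dp [-4.57, 0.55, 6.99] dr [-0.4, -0.1, 0.1]
```

```bash
python3 -m jog '[{"dp":[-1.5,0.3,2.3],"dr":[0,0,0],"gripper":0},{"dp":[-3,0.55,4.6],"dr":[0,0,0],"gripper":0},{"dp":[-4.5,0.55,7],"dr":[0,0,0],"gripper":0},{"dp":[-4.5,0.55,7],"dr":[0,0,0],"gripper":0},{"dp":[-4.5,0.55,7],"dr":[0,0,0],"gripper":0}]' && python3 -c "
from h import *
where();goal([-70,-248,40],45,pinch=False)"
```

```text
time: 10.07
position: [460.6, -111.5, 41.1]
orientation: [0.024, 0.921, -0.061, 0.383]
ft_force: [0.3, -0.4, -0.0]
opening: 0.998
gripper_force: 0.0
t 10.07 tcp tr [[ -99.  -249.2   41.1]] grasp tr [[-112.4 -249.3   54.4]] z [ 0.709  0.006 -0.705] y [ 0.005 -1.    -0.003] F [ 0.3 -0.3 -0. ] open 0.998 gf 0.0 q [-0.61 -0.51  2.41  0.61  0.61  0.7 ]
TCP goal [ 489.5 -114.2   40. ] dp [1.97, -0.11, 2.14] dr [-0.3, -0.2, 0.1]
```

```bash
python3 -m jog '[{"dp":[0.4,0,0.4],"dr":[0,0,0],"gripper":0},{"dp":[0.8,0,0.8],"dr":[0,0,0],"gripper":0},{"dp":[1.1,0,1.1],"dr":[0,0,0],"gripper":0},{"dp":[1.35,0,1.4],"dr":[0,0,0],"gripper":0},{"dp":[1.6,0,1.65],"dr":[0,0,0],"gripper":0},{"dp":[1.8,0,1.85],"dr":[0,0,0],"gripper":0},{"dp":[2.0,0,2.05],"dr":[0,0,0],"gripper":0},{"dp":[2.0,0,2.05],"dr":[0,0,0],"gripper":0}]' && python3 -c "
from h import *
where()"
```

```text
time: 11.08
position: [487.6, -114.6, 37.8]
orientation: [0.023, 0.922, -0.061, 0.382]
ft_force: [0.3, -0.1, 0.4]
opening: 1.0
gripper_force: 0.0
t 11.07 tcp tr [[ -71.8 -248.6   37.8]] grasp tr [[ -85.1 -248.7   51.1]] z [ 0.706  0.007 -0.708] y [ 0.005 -1.    -0.005] F [ 0.4 -0.1  0.4] open 1.0 gf 0.0 q [-0.55 -0.41  2.36  0.61  0.54  0.72]
```

```bash
python3 -m jog '[{"dp":[0.15,0,0.15],"dr":[0,0,0],"gripper":0},{"dp":[0.3,0,0.3],"dr":[0,0,0],"gripper":0},{"dp":[0.4,0,0.4],"dr":[0,0,0],"gripper":0},{"dp":[0.4,0,0.4],"dr":[0,0,0],"gripper":0}]' && python3 -c "
from h import *
where()
c=shot('top','5');b=shot('side','5')
cv2.imwrite('pics/s5.png',np.hstack([cv2.resize(c['img'][200:320,310:440],(430,396)),cv2.resize(b['img'][200:310,330:440],(370,396))])[:,:,::-1])"
```

```text
time: 11.58
position: [492.3, -115.0, 37.2]
orientation: [0.023, 0.922, -0.061, 0.381]
ft_force: [-14.5, 1.2, 8.0]
opening: 0.995
gripper_force: 7.5
t 11.57 tcp tr [[ -67.1 -248.4   37.2]] grasp tr [[ -80.4 -248.5   50.5]] z [ 0.705  0.007 -0.709] y [ 0.006 -1.    -0.004] F [-14.5  -0.8   8. ] open 0.995 gf 7.5 q [-0.55 -0.39  2.35  0.61  0.53  0.73]
```

View pics/s5.png

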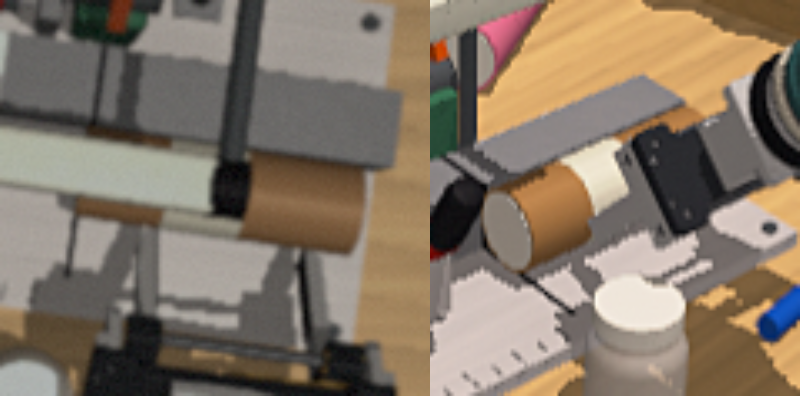

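The tube lies along the fence (crop left, end at (360,200)), pressed with about 14 N. I'll back off, shut the fingers and go round to the −y end.

```bash
python3 -m jog '[{"dp":[0,0,-0.5],"dr":[0,0,0],"gripper":0},{"dp":[0,0,-1.5],"dr":[0,0,0],"gripper":255},{"dp":[0,0,-4],"dr":[0,0,0],"gripper":255},{"dp":[0,1,-7],"dr":[0,0,0],"gripper":255},{"dp":[0,5,-8],"dr":[0,0,0],"gripper":255},{"dp":[0,10,-8],"dr":[0,0,0],"gripper":255},{"dp":[0,12.5,-8],"dr":[0,0,0],"gripper":255},{"dp":[0,12.5,-8],"dr":[0,0,0],"gripper":255},{"dp":[0,12.5,-8],"dr":[0,0,0],"gripper":255},{"dp":[0,12.5,-8],"dr":[0,0,0],"gripper":255}]' && python3 -c "
from h import *
where();goal([-22,-375,34],45,pinch=False)
c=shot('top','6');vv,uu=np.mgrid[0:480,0:640];P=tr(dep(c,uu,vv)).reshape(480,640,3)
hsv=cv2.cvtColor(c['img'],cv2.COLOR_RGB2HSV)
m=cv2.inRange(hsv,(160,80,60),(178,255,255))>0; m&=(uu>440)&(vv>270);q=P[m];print('pink',q.min(0).round(0),q.max(0).round(0))
m=cv2.inRange(hsv,(5,90,60),(18,200,200))>0
m&=(P[...,0]>-75)&(P[...,0]<-2)&(P[...,1]>-380)&(P[...,1]<-212)&(P[...,2]>30)&(P[...,2]<85);q=P[m]
print('tube',np.percentile(q,[1,99],0).round(1).tolist())
for y in(-310,-290,-270,-250,-230):
  a=q[abs(q[:,1]-y)<8]
  if len(a): print(y,a[a[:,2]>np.percentile(a[:,2],80)].mean(0).round(1),a[:,0].min().round(1),a[:,0].max().round(1))"
```

```text
time: 12.92
position: [421.0, -230.8, 93.9]
orientation: [0.023, 0.922, -0.06, 0.382]
ft_force: [0.0, 0.1, 0.6]
opening: 0.079
gripper_force: 0.0
t 12.93 tcp tr [[-122.  -372.8   93.9]] grasp tr [[-135.3 -372.9  107.2]] z [ 0.707  0.008 -0.707] y [ 0.007 -1.    -0.004] F [-0.   0.1  0.6] open 0.079 gf 0.0 q [-1.07 -0.47  2.27  0.76  0.97  0.31]
TCP goal [ 519.8 -246.5   34. ] dp [2.84, 0.31, 11.31] dr [-0.5, 0.0, 0.1]
pink [-218. -533.   30.] [-49. -90. 987.]
tube [[-58.5, -324.2, 53.2], [-4.1, -253.2, 76.4]]
-310 [ -30.1 -310.9   75. ] -58.8 -3.0
-290 [ -29.6 -290.5   74.6] -58.9 -3.7
-270 [ -29.8 -269.4   74.7] -59.0 -3.3
-250 [ -29.4 -255.7   74.8] -57.9 -4.2
```

```bash
python3 -m jog '[{"dp":[2.8,0.3,3],"dr":[-0.5,0,0],"gripper":255},{"dp":[2.8,0.3,6],"dr":[-0.5,0,0],"gripper":255},{"dp":[2.8,0.3,9],"dr":[-0.5,0,0],"gripper":255},{"dp":[2.8,0.3,11.2],"dr":[-0.5,0,0],"gripper":255},{"dp":[2.8,0.3,11.2],"dr":[-0.5,0,0],"gripper":255},{"dp":[2.8,-0.8,11.2],"dr":[-0.5,0,0],"gripper":255},{"dp":[2.8,-1.8,11.2],"dr":[-0.5,0,0],"gripper":255},{"dp":[2.8,-2.5,11.2],"dr":[-0.5,0,0],"gripper":255},{"dp":[2.8,-2.5,11.2],"dr":[-0.5,0,0],"gripper":255}]' && python3 -c "
from h import *
where()"
```

```text
time: 14.1
position: [522.3, -219.5, 35.4]
orientation: [0.027, 0.922, -0.062, 0.382]
ft_force: [-0.9, -0.4, -1.5]
opening: 0.006
gripper_force: 0.0
t 14.1 tcp tr [[ -23.2 -347.8   35.4]] grasp tr [[ -36.5 -347.8   48.7]] z [ 0.708 -0.002 -0.707] y [-0.    -1.     0.003] F [-0.9 -0.5 -1.5] open 0.006 gf 0.0 q [-0.76 -0.17  2.2   0.83  0.59  0.36]
```

```bash
python3 -m jog '[{"dp":[0,-0.5,0],"dr":[0,0,0],"gripper":255},{"dp":[0,-1.1,0],"dr":[0,0,0],"gripper":255},{"dp":[0,-1.8,0],"dr":[0,0,0],"gripper":255},{"dp":[0,-2.5,0],"dr":[0,0,0],"gripper":255},{"dp":[0,-3.2,0],"dr":[0,0,0],"gripper":255},{"dp":[0,-3.9,0],"dr":[0,0,0],"gripper":255},{"dp":[0,-4.6,0],"dr":[0,0,0],"gripper":255},{"dp":[0,-5.2,0],"dr":[0,0,0],"gripper":255},{"dp":[0,-5.7,0],"dr":[0,0,0],"gripper":255},{"dp":[0,-6,0],"dr":[0,0,0],"gripper":255}]' && python3 -c "
from h import *
where()
c=shot('top','7');b=shot('side','7')
cv2.imwrite('pics/s7.png',np.hstack([cv2.resize(c['img'][200:320,300:430],(430,396)),cv2.resize(b['img'][200:310,290:400],(370,396))])[:,:,::-1])"
```

```text
time: 15.35
position: [530.6, -160.6, 35.0]
orientation: [0.027, 0.922, -0.063, 0.382]
ft_force: [-2.4, -3.5, 2.1]
opening: 0.002
gripper_force: 1.8
t 15.35 tcp tr [[ -23.  -288.4   35. ]] grasp tr [[ -36.3 -288.3   48.2]] z [ 0.707 -0.003 -0.707] y [-0.001 -1.     0.002] F [-1.9 -3.8  2.1] open 0.002 gf 1.8 q [-0.6  -0.23  2.24  0.71  0.5   0.58]
```

View pics/s7.png

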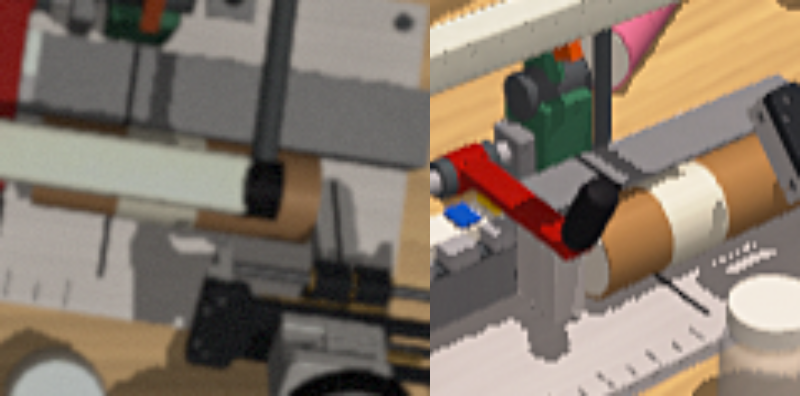

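The tube slides along the fence with its end now close to the stop block (right half, (600,265)). I'll continue slowly and watch the force.

```bash
python3 -m jog '[{"dp":[0,-0.3,0],"dr":[0,0,0],"gripper":255},{"dp":[0,-0.6,0],"dr":[0,0,0],"gripper":255},{"dp":[0,-0.9,0],"dr":[0,0,0],"gripper":255},{"dp":[0,-1.1,0],"dr":[0,0,0],"gripper":255},{"dp":[0,-1.3,0],"dr":[0,0,0],"gripper":255},{"dp":[0,-1.3,0],"dr":[0,0,0],"gripper":255}]' && python3 -c "
from h import *
where()"
```

```text
time: 16.2
position: [532.3, -147.6, 34.8]
orientation: [0.027, 0.922, -0.063, 0.382]
ft_force: [-1.4, -2.8, 2.2]
opening: 0.008
gripper_force: 1.5
t 16.2 tcp tr [[ -23.  -275.2   34.8]] grasp tr [[ -36.3 -275.2   48.1]] z [ 0.707 -0.002 -0.707] y [-0.001 -1.     0.002] F [-1.  -2.9  2.2] open 0.008 gf 1.5 q [-0.56 -0.23  2.25  0.68  0.48  0.64]
```

```bash
python3 -m jog '[{"dp":[0,-0.1,0],"dr":[0,0,0],"gripper":255},{"dp":[0,-0.2,0],"dr":[0,0,0],"gripper":255},{"dp":[0,-0.2,0],"dr":[0,0,0],"gripper":255}]' && python3 -c "
from h import *
where()"
```

```text
time: 16.58
position: [532.6, -145.8, 34.8]
orientation: [0.027, 0.922, -0.063, 0.382]
ft_force: [-1.9, -4.1, 3.8]
opening: 0.005
gripper_force: 2.0
t 16.57 tcp tr [[ -23.1 -273.5   34.8]] grasp tr [[ -36.3 -273.4   48.1]] z [ 0.707 -0.002 -0.707] y [-0.001 -1.     0.002] F [-1.3 -4.3  3.8] open 0.005 gf 2.0 q [-0.56 -0.24  2.25  0.67  0.48  0.65]
```

```bash
python3 -m jog '[{"dp":[0,-0.1,0],"dr":[0,0,0],"gripper":255},{"dp":[0,-0.2,0],"dr":[0,0,0],"gripper":255},{"dp":[0,-0.2,0],"dr":[0,0,0],"gripper":255}]' && python3 -c "
from h import *
where()"
```

```text
time: 16.95
position: [532.8, -144.0, 34.8]
orientation: [0.027, 0.922, -0.063, 0.382]
ft_force: [-3.2, -5.1, 2.7]
opening: 0.006
gripper_force: 2.2
t 16.95 tcp tr [[ -23.  -271.6   34.8]] grasp tr [[ -36.3 -271.6   48.1]] z [ 0.707 -0.002 -0.707] y [-0.001 -1.     0.002] F [-2.5 -5.5  2.7] open 0.006 gf 2.2 q [-0.55 -0.24  2.25  0.67  0.47  0.66]
```

```bash
python3 -m jog '[{"dp":[0,-0.1,0],"dr":[0,0,0],"gripper":255},{"dp":[0,-0.2,0],"dr":[0,0,0],"gripper":255},{"dp":[0,-0.2,0],"dr":[0,0,0],"gripper":255}]' && python3 -c "
from h import *
where()"
```

```text
time: 17.32
position: [532.9, -143.3, 34.9]
orientation: [0.029, 0.922, -0.063, 0.382]
ft_force: [-3.8, -8.2, 1.9]
opening: 0.002
gripper_force: 4.4
t 17.32 tcp tr [[ -23.  -270.9   34.9]] grasp tr [[ -36.3 -270.8   48.2]] z [ 0.708 -0.005 -0.707] y [-0.003 -1.     0.004] F [-2.7 -8.7  1.9] open 0.002 gf 4.4 q [-0.54 -0.24  2.25  0.66  0.47  0.67]
```

```bash
python3 -m jog '[{"dp":[0,-0.1,0],"dr":[0,0,0],"gripper":255},{"dp":[0,-0.2,0],"dr":[0,0,0],"gripper":255},{"dp":[0,-0.2,0],"dr":[0,0,0],"gripper":255}]' && python3 -c "
from h import *
where()"
```

```text
time: 17.7
position: [533.0, -143.2, 35.0]
orientation: [0.031, 0.921, -0.064, 0.382]
ft_force: [-8.1, -14.0, 2.2]
opening: 0.003
gripper_force: 7.6
t 17.7 tcp tr [[ -22.9 -270.8   35. ]] grasp tr [[ -36.3 -270.7   48.3]] z [ 0.708 -0.009 -0.706] y [-0.005 -1.     0.008] F [ -6.1 -14.9   2.2] open 0.003 gf 7.6 q [-0.54 -0.24  2.26  0.65  0.46  0.68]
```

Firm contact: no travel left and the force is at 15 N. Backing off and checking.

```bash
python3 -m jog '[{"dp":[0,0.3,0],"dr":[0,0,0],"gripper":255},{"dp":[0,0.7,0],"dr":[0,0,0],"gripper":255},{"dp":[0,1.5,0],"dr":[0,0,0],"gripper":255},{"dp":[0,3.5,0],"dr":[0,0,0],"gripper":255},{"dp":[0,4,-3],"dr":[0,0,0],"gripper":255},{"dp":[0,4,-8],"dr":[0,0,0],"gripper":255},{"dp":[0,5,-13],"dr":[0,0,0],"gripper":255},{"dp":[0,10,-13],"dr":[0,0,0],"gripper":255},{"dp":[0,15,-13],"dr":[0,0,0],"gripper":255},{"dp":[0,15,-13],"dr":[0,0,0],"gripper":255}]' && cat > m8.py <<'E'
from h import *
where()
c=shot('top','8');b=shot('side','8')
cv2.imwrite('pics/s8.png',np.hstack([cv2.resize(c['img'][190:310,260:390],(430,396)),cv2.resize(b['img'][200:310,290:400],(370,396))])[:,:,::-1])
vv,uu=np.mgrid[0:480,0:640];P=tr(dep(c,uu,vv)).reshape(480,640,3);hsv=cv2.cvtColor(c['img'],cv2.COLOR_RGB2HSV)
m=(P[...,0]>-75)&(P[...,0]<-2)&(P[...,1]>-380)&(P[...,1]<-75)&(P[...,2]>30)&(P[...,2]<85);q=P[m]
print('tube y',np.percentile(q[:,1],[0.5,99.5]).round(1))
for y in range(-250,-80,20):
  a=q[abs(q[:,1]-y)<10]
  if len(a): print(y,len(a),a[a[:,2]>np.percentile(a[:,2],80)].mean(0).round(1),a[:,0].min().round(1),a[:,0].max().round(1))
m=((cv2.inRange(hsv,(0,150,60),(6,255,255))|cv2.inRange(hsv,(176,150,60),(180,255,255)))>0)&(P[...,2]>72)&(P[...,2]<140)&(abs(P[...,1])<100)&(P[...,0]>0)
print('arm',P[m].mean(0).round(1))
v,u=np.nonzero((cv2.inRange(hsv,(20,120,100),(32,255,255))>0)&(P[...,0]>20)&(P[...,0]<55)&(abs(P[...,1])<95));print('yellow visible',len(u))
for n in('top','side'):
  d=cv2.absdiff(load(n,'0')['img'],load(n,'8')['img']).max(2)>60
  k,l,st,ce=cv2.connectedComponentsWithStats(cv2.morphologyEx(d.astype(np.uint8),cv2.MORPH_OPEN,np.ones((3,3))))
  print(n,[st[i].tolist() for i in range(1,k) if st[i,4]>25])
E
python3 m8.py
```

```text
time: 18.95
position: [421.0, -277.9, 126.7]
orientation: [0.027, 0.922, -0.065, 0.381]
ft_force: [-0.1, 0.6, -0.8]
opening: 0.009
gripper_force: 0.0
t 18.95 tcp tr [[-115.7 -419.4  126.7]] grasp tr [[-128.9 -419.3  140. ]] z [ 0.706 -0.003 -0.708] y [-0.005 -1.    -0.   ] F [-0.2  0.6 -0.8] open 0.009 gf 0.0 q [-1.13 -0.41  2.16  0.76  1.04  0.3 ]
tube y [-258.2  -76.8]
-250 120 [ -30.5 -255.5   73.8] -60.0 -2.2
-230 72 [ -42.  -229.7   67.2] -60.0 -2.0
-210 87 [ -43.  -209.8   68. ] -59.8 -2.0
-190 92 [ -34.6 -190.5   67. ] -59.9 -2.2
-170 87 [ -43.4 -169.7   67.9] -60.1 -2.0
-150 92 [ -36.7 -150.2   67.3] -60.2 -2.0
-130 89 [ -45.3 -128.5   66.8] -60.2 -2.2
-110 86 [ -40.4 -110.9   67.5] -59.7 -2.1
-90 90 [-43.4 -90.6  66.7] -59.8 -2.1
arm [ 44.4 -65.7  82.6]
yellow visible 0
top [[262, 184, 23, 40, 546], [292, 189, 23, 41, 521], [384, 246, 5, 9, 32], [248, 249, 22, 22, 347], [278, 253, 48, 23, 513], [381, 256, 39, 33, 934], [360, 264, 24, 8, 134], [333, 266, 25, 12, 215], [405, 293, 34, 29, 456], [382, 305, 11, 11, 72], [448, 314, 11, 13, 79], [463, 314, 5, 16, 60], [382, 317, 22
[... 662 characters left out ...]
, 666]]
side [[504, 20, 91, 49, 2860], [482, 29, 11, 53, 352], [501, 68, 29, 19, 440], [539, 76, 95, 26, 958], [449, 83, 28, 47, 836], [499, 88, 9, 18, 90], [535, 96, 101, 107, 5647], [601, 105, 32, 15, 182], [603, 118, 20, 19, 300], [423, 129, 47, 156, 2364], [490, 148, 12, 7, 78], [508, 190, 61, 104, 2283], [482, 199, 12, 7, 71], [268, 238, 156, 43, 2790], [473, 239, 12, 7, 63], [474, 247, 11, 7, 66], [334, 250, 9, 5, 34], [317, 275, 35, 25, 366], [470, 275, 11, 6, 52], [441, 282, 10, 17, 88], [293, 291, 20, 19, 230], [467, 306, 9, 6, 38], [611, 307, 26, 13, 149], [444, 321, 84, 48, 1040], [359, 336, 85, 44, 2138], [625, 350, 9, 19, 61], [593, 369, 29, 10, 165], [313, 382, 180, 98, 11648]]
```

View pics/s8.png

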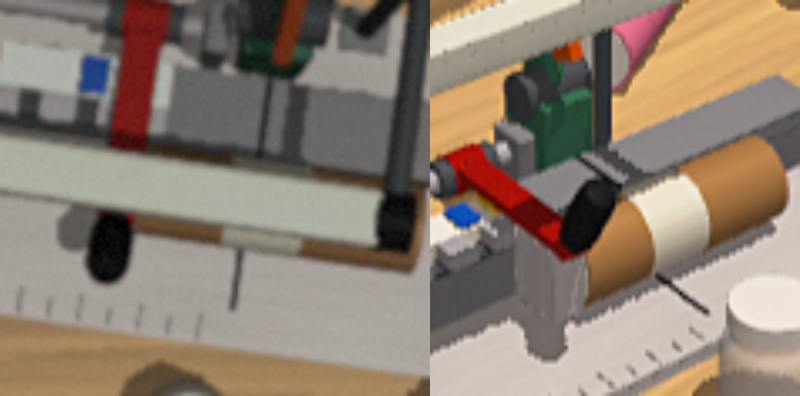

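The picture shows the tube along the fence with its end on the stop block (right half, (588,265)) and the arm over the yellow tab. A last check of the arm's level before signing off.

```bash
python3 - <<'E'
from h import *
vv,uu=np.mgrid[0:480,0:640]
for t in '08':
  c=load('top',t);P=tr(dep(c,uu,vv)).reshape(480,640,3);h=cv2.cvtColor(c['img'],cv2.COLOR_RGB2HSV)
  m=((cv2.inRange(h,(0,150,60),(6,255,255))|cv2.inRange(h,(176,150,60),(180,255,255)))>0)&(P[...,2]>72)&(abs(P[...,1])<100)
  print([(x,P[m&(abs(P[...,0]-x)<8)][:,1:].mean(0).round(1).tolist()) for x in(0,15,30,45,60)])
E
```

```text
[(0, [-0.4, 81.6]), (15, [-0.5, 81.8]), (30, [-0.2, 81.8]), (45, [-0.3, 81.9]), (60, [-0.5, 81.6])]
[(0, [-65.7, 81.8]), (15, [-65.8, 81.8]), (30, [-65.8, 82.0]), (45, [-65.6, 82.3]), (60, [-65.9, 82.4])]
```

The arm is level, so the stop is fully down.

```bash
python3 -c "
from rig import ctrl
print(ctrl.sign_off())"
```

```text
the job is handed in; nothing more can be done
None
```

I handed the job in after about 19 s of robot time: the stop is fully down in the yellow-tab notch, the tube lies flush along the fence with its end against the stop block, and the robot is clear; sign-off gave no verdict, and I took no measurements of the bystanders at the end.

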